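Put the cleaned bearings away under the dust lid

ROBOT

A 6-joint arm with a two-finger parallel gripper is mounted at the origin on a cart in front of the work surface, level with it; the furniture and walls round the work are solid. World frame = base frame: x ahead of the robot, y to its left, z up, the work surface at z = 0. Lengths are in mm, angles in rad, forces in N, time in s.
With the tool pointing down it reaches from about 300 to 875 mm from the base axis. Payload 4.2 kg.
Tool frame: the origin (TCP) lies midway between the tips of the shut fingers; the grasp point (between the pads) lies 19 mm behind it; z points along the fingers, y is the direction in which the jaws open and shut (so a half turn about z gives the same grasp; the last joint's range is limited). The gripper opens to 85 mm and grips with 20 to 120 N. Pads are 22 mm wide; open, the fingers measure 114 mm over their backs; the gripper's body (76 mm by 85 mm) begins 54 mm behind the grasp point. The pads swing forward as they close: fully open they stand 13 mm farther back than shut.
Start: joints at [-1.27, 0.32, 1.565, -0, 1.257, -0.02], TCP at [181.315, -545.68, 231.338] pointing down, gripper open.
Joint ranges: [-3.11, 3.11], [-0.84, 2.01], [0.21, 2.61], [-1.34, 4.49], [0.05, 2.63], [-2.56, 2.56]. Speed limits (rad/s): [2.57, 2.57, 3.14, 3.14, 3.14, 3.14].

INTERFACE

Orientations are given as a unit quaternion [x, y, z, w].
In Python, from station import get_state, camera, calibration, hand_in, regions_of, pinpoint gives the robot as it stands.
- The arm moves only by the shell command python3 -m inch 'ROWS' [OPENING] [FORCE]. ROWS is JSON, a list of rows, each a list of 2 entries, a list of its own where there are three numbers: the shift along the world's x, y, z in cm, then the turn about the world's z in degrees. In form: [[[tx, ty, tz], twist], ...]. A call has 1 to 20 rows; each row shifts and turns the commanded pose from where the row before left it; what a row does not reach is not made up. A row lasts 1/12 s, in which the tool goes at most 41.7 mm and 7.16 degrees, less where a joint would pass 70% of its speed; a pose out of reach is approached as far as the arm can. A call with a gripper value outside its range is refused whole. OPENING is the closure in counts, from 0 (fully open) to 255 (shut), set as the call begins (- or left out, the last holds). The fingers move at their own pace and stop on an object; FORCE is the grip in N (left out, the last holds). Time passes only in rows, so rows that do not move let the fingers close. It gives the time, the measured TCP pose, the force and the opening at its end, in the units of the state.
- get_state(): the state, without advancing time (a new reading comes with each control period).
- camera(name): name is "side" or "top" or "wrist"; returns the picture (480x640x3 uint8, red, green, blue); there is no depth.
- calibration(name): a dict with "fx", "fy", "cx", "cy" (pixels), "dist" ([k1, k2, p1, p2, k3] as OpenCV has them; the pictures are not rectified), "origin" and "rotation" of the camera in the world. Camera axes: x right, y up, looking along -z (the intrinsics and any distortion apply to the point x, -y, -z); pixel columns grow to the right and rows downward; lengths in mm; the calibration is good to about 2 mm. A picture is of the moment at which its call begins: read the wrist's pose just before it. calibration takes no time and is no camera call; for the wrist camera it gives the pose at the moment of the call.
- hand_in(): hands the job in, once; it reports no verdict.
Trained networks look in the newest picture that a camera, given by its name, has taken for a name from the list of things; names that differ only in an ending like _2 or _b are one class to them, and where a whole thing is asked for, a point or a joint stands for the part that bears it (a point fixed in the world has none). Each returns a list of dicts, best first, with "p" (0 to 1); they miss things now and then, are a little off and sometimes report something else, mostly with a low value. They report only what shows in the picture. A call takes as long as a camera call.
- regions_of(camera, query): "mask" (480x640 bool, what is visible of it) and "box" ([left, top, right, bottom] in pixels, round what is visible of it).
- pinpoint(camera, query): "at" ([column, row] in pixels: a listed point, or the origin of a listed thing).
The state is a dict: "clock": time; "joint_pos": joint angles; "dq": joint speeds; "joint_torque": joint torques, N m; "tool_pos": TCP position; "orientation": TCP orientation; "contact_force": force on the tool from outside, world axes, zero at the start; "ft_torque": the same for the moment, N m; "width": finger opening in mm.
Only numpy, scipy, OpenCV 4.12 (cv2) and the standard library are available. Lean on these libraries where they do the work, as an engineer would, in place of code of your own. Each camera call takes 0.05 s, during which the arm holds its last target. There are 200 camera calls.

TASK

The cleaned bearings are draining in the flat pan. First slide the pan by its handle along the bench, without lifting it, from its parking outline (four corner tapes) into the ruled rectangle in front of the lidded bin and let go of it; then stand the steel hand weight on the pad of the bin's lid-lift lever, so that it presses the lever fully down and holds the lid up, and with the lid up put every bearing into the bin. Finally take the weight off so that the lid closes, stand it back on its round rubber coaster, and slide the empty pan back, again without lifting, into its parking outline; leave the other things on the bench where they are.

Things in the scene. Friction and masses are not known exactly. Their poses are not given: they have to be found in the camera images.
- pan_centre (a point): Centre of the floor of the drip pan, 4 mm above the bench. The pan is a loose flat aluminium tray of about 0.5 kg, outside 132 mm (its x) by 266 mm (its y) by 10 mm high, walls and floor 4 mm thick, open at the top, so the bearings stand 7 to 10 mm proud of its low rim. Its handle sticks out at its -y end. Axes: the pan's own, z up.
- pan_grip (a point): Where to hold the pan's handle: centre of a black bar 16 mm wide (pan x), 11 mm thick and 85 mm long (pan y) that runs straight out from the pan's -y end wall; this point is 30 mm above the bench and 178 mm from the pan's centre along the pan's -y. Free space of 24 mm below the bar. Axes: the pan's.
- mark_bin: Centre, on the bench surface, of the closed rectangle of thin black lines (6 mm wide, flat, nothing to catch on) in front of the bin. Inside it measures 156 by 290 mm: the pan's footprint (without handle) with 12 mm to spare all round. Its y axis is the direction in which the pan's y should lie; the handle points to its -y.
- mark_park: Centre of the pan's parking place: an outline of the same inside size marked by four black corner tapes only (flat, 8 mm wide), to the right of the first (smaller y); the two outlines may overlap a little. Axes as for the first. The pan starts in or near it.
- brg_a_large_mid (a point): Large ball bearing, a flat ring 52 mm across, 16 mm high, 0.12 kg, lying flat in the pan; this is its centre, half-way up. Some of the four bearings are absent from a start (None all along).
- brg_b_large_mid (a point): Second large bearing, the same.
- brg_a_small_mid (a point): Small ball bearing, 42 mm across, 13 mm high, 0.08 kg, lying flat in the pan; its centre, half-way up.
- brg_b_small_mid (a point): Second small bearing, the same.
- bin_floor (a point): Centre of the inner floor of the bin, 4 mm above the bench. The bin is a fixed grey sheet-metal box, outside 150 by 150 mm and 85 mm high with walls 4 mm thick, open at the top under its lid. Axes: bin's x points to its back (the hinge side), y to its left, z up; the lever is on the -y side. A dark linkage housing (85 x 30 mm, 75 mm high) stands against the -y wall.
- lid_front (a point): Middle of the free front edge of the bin's lid (152 x 154 mm plate, hinged at the bin's back rim). About 89 mm above the bench when shut.
- lid (a joint): Lid angle, rad: 0 shut, about 1.59 when fully raised (upright above the back rim, its edge then about 0.24 m above the bench). It is linked to the lever: lid angle = 6.1 x lever angle, and moves with it only.
- lift_lever (a joint): Lever angle, rad: 0 up (lid shut), 0.26 fully down (lid up). The lever pivots at 45 mm height on the bin's -y side and its pad lies 140 mm out from the pivot along the bin's -y. At 0 it leans 0.14 rad up, at 0.26 it leans 0.12 rad down. A spring and the lid's weight push it up again by themselves: about 3 to 4 N at the pad holds it down. It moves with damping, about 1 s either way.
- lever_pad (a point): Centre of the top of the lever's pad, a plate 84 x 84 mm with a raised rim 7 mm high all round (78 mm inside). It is about 68 mm above the bench with the lever up and 32 mm with the lever down. Axes: lever's.
- weight_knob (a point): Centre of the knob on the steel hand weight, the place to hold it: a cylinder 28 mm across and 20 mm high, 62 mm above the weight's underside. The weight is a loose upright turned steel body of about 0.65 kg, 60 mm across at the bottom (34 mm high), with a waist above it, 76 mm high in all. Enough to press the lever down and hold it. z axis up along the weight.
- weight_foot (a point): Centre of the weight's underside.
- coaster: The weight's place: a fixed round black rubber coaster 96 mm across and 4 mm thick; origin at the bench surface in its centre.

How it is judged (in metres and radians):
On the way, in this order (a step that is already met when the one before it is completed fails the run):
1. the pan lies inside the outline in front of the bin, let go and at rest (horizontal distance between pan_centre and mark_bin below 0.02 m and angle between the y axis of pan_centre and the y axis of mark_bin, either way round below 0.15 rad and linear speed of pan below 0.02 m/s and contact force between the fingers and pan below 0.3 N), for 0.2 s.
2. the hand weight, let go, stands on the lever's pad and holds the lid up (value of joint lid above 1.4 rad and contact force between weight and lift_lever above 2 N and contact force between the fingers and weight below 0.3 N and contact force between the arm and lift_lever below 0.3 N and angle between weight_foot's own z axis and vertical below 0.35 rad), for 0.3 s.
3. every bearing is in the bin, let go, while the lid is still up (value of joint lid above 1.4 rad and x of brg_a_large_mid in the frame of bin_floor between -0.071 and 0.071 m and y of brg_a_large_mid in the frame of bin_floor between -0.071 and 0.071 m and z of each of brg_a_large_mid, brg_b_large_mid, brg_a_small_mid, brg_b_small_mid in the frame of bin_floor below 0.075 m and x of brg_b_large_mid in the frame of bin_floor between -0.071 and 0.071 m and y of brg_b_large_mid in the frame of bin_floor between -0.071 and 0.071 m and x of brg_a_small_mid in the frame of bin_floor between -0.071 and 0.071 m and y of brg_a_small_mid in the frame of bin_floor between -0.071 and 0.071 m and x of brg_b_small_mid in the frame of bin_floor between -0.071 and 0.071 m and y of brg_b_small_mid in the frame of bin_floor between -0.071 and 0.071 m and contact force between the fingers and anything else below 0.3 N), for 0.2 s.
At the end, for the whole second after the job is handed in: Every bearing present lies in the bin, the lid is shut (within 0.06 rad), the weight stands upright on its coaster within 30 mm of its centre, and the pan lies flat in its parking outline, within 20 mm and 0.15 rad of its centre and direction, all at rest (x of brg_a_large_mid in the frame of bin_floor between -0.071 and 0.071 m and y of brg_a_large_mid in the frame of bin_floor between -0.071 and 0.071 m and z of each of brg_a_large_mid, brg_b_large_mid, brg_a_small_mid, brg_b_small_mid in the frame of bin_floor below 0.075 m and x of brg_b_large_mid in the frame of bin_floor between -0.071 and 0.071 m and y of brg_b_large_mid in the frame of bin_floor between -0.071 and 0.071 m and x of brg_a_small_mid in the frame of bin_floor between -0.071 and 0.071 m and y of brg_a_small_mid in the frame of bin_floor between -0.071 and 0.071 m and x of brg_b_small_mid in the frame of bin_floor between -0.071 and 0.071 m and y of brg_b_small_mid in the frame of bin_floor between -0.071 and 0.071 m and value of joint lid below 0.06 rad and horizontal distance between weight_foot and coaster below 0.03 m and height (world z) of each of weight_foot, pan_centre below 0.008 m and angle between weight_foot's own z axis and vertical below 0.1 rad and horizontal distance between pan_centre and mark_park below 0.02 m and angle between the y axis of pan_centre and the y axis of mark_park, either way round below 0.15 rad and linear speed of each of pan, weight below 0.02 m/s); the robot touches nothing.
It fails at once if the pan is lifted off the bench (height (world z) of pan_centre above 0.019 m).
It fails at once if another thing on the bench is pushed more than 4 cm out of its place (distance of any of u_bolt, caliper, ball_joint, screwdriver_c, tape_measure, wrench_10 from where it was at the start of the episode above 0.04 m).
Of brg_a_large, brg_b_large, brg_a_small, brg_b_small only 2 to 4 are there at a start; the rules pass over those that are not, and their reading is None.
At some moment in a run one of brg_a_large, brg_b_large, brg_a_small, brg_b_small may be knocked a few centimetres aside while the robot is not near it.
It also fails if it takes over 210 s, if anything falls off the work surface, if the arm or the gripper's body presses on something with over 40 N, if the wrist force passes 120 N, or if a joint passes its speed limit or range.

## Working session

There is one attempt and no reset: what is moved stays moved. The work goes in short steps, Python scripts to look and compute and a shell command to move; the robot and the scene stay as the last step left them, time stands still between calls to the robot, and variables do not carry over. Pictures are saved under pics/ and viewed, about 12 in all and at most 16, crops included, and the job is handed in when it is done.

```bash
ls; mkdir -p pics; cat > h.py <<'E'
import numpy as np, cv2
from station import *
def ray(cam,px,cal=None):
    c=cal or calibration(cam)
    K=np.array([[c["fx"],0,c["cx"]],[0,c["fy"],c["cy"]],[0,0,1.]])
    u=cv2.undistortPoints(np.array([[px]],float),K,np.array(c["dist"],float))[0,0]
    return np.array(c["origin"],float),np.array(c["rotation"],float)@np.array([u[0],-u[1],-1.])
def at_z(cam,px,z,cal=None):
    o,d=ray(cam,px,cal); return (o+d*(z-o[2])/d[2]).round(1)
def snap(cam,name):
    im=camera(cam); cv2.imwrite(f"pics/{name}.png",im[:,:,::-1]); return im
E
python3 - <<'E'
from h import *
print(get_state())
for c in("top","side"):
    snap(c,c+"0"); k=calibration(c); print(c,k)
Z=dict(pan_centre=4,pan_grip=30,mark_bin=0,mark_park=0,brg_a_large_mid=12,brg_a_small_mid=10.5,bin_floor=4,lid_front=89,lever_pad=68,weight_knob=66,weight_foot=4,coaster=0)
for q,z in Z.items():
    for cam in("top","side"):
        for r in pinpoint(cam,q)[:4]:
            print(q,cam,round(r["p"],2),np.round(r["at"]),at_z(cam,r["at"],z))
E
```

```text
pics
{'clock': 0.0, 'joint_pos': array([-1.27001871e+00,  3.20293726e-01,  1.56571815e+00,  1.19911220e-05,
        1.25737234e+00, -1.99948754e-02]), 'dq': array([ 9.86865712e-04, -5.66107781e-04,  1.79717239e-03,  1.28126389e-03,
       -1.68256619e-03,  5.84713061e-05]), 'joint_torque': array([-1.84201665e-03, -4.15528214e+01, -2.34167093e+01, -2.18893088e-04,
        8.14908446e-03,  1.16143869e-05]), 'tool_pos': array([ 181.15975122, -545.20207507,  230.46601345]), 'orientation': array([ 9.87165573e-01,  1.59697616e-01, -1.19702006e-04, -8.87769170e-04]), 'contact_force': array([-0.19069502,  0.55308576, -0.17423473]), 'ft_torque': array([ 0.02550276,  0.00824128, -0.01168503]), 'width': 85.03578523420785}
top {'fx': 557.5977490796284, 'fy': 557.5977490796284, 'cx': 327.8014699605007, 'cy': 243.1701409348296, 'dist': array([0.04423532, 0.        , 0.        , 0.        , 0.        ]), 'origin': array([ 493.22389485, -144.20754923, 1074.48402676]), 'rotation': array([-0.02314151,  0.01669315,  0.70831315, -0.70532141])}
side {'fx': 496.56358268278467, 'fy': 496.56358268278467, 'cx': 312.01102104827277, 'cy': 243.55396611153031, 'dist': array([0.02147884, 0.        , 0.        , 0.        , 0.        ]), 'origin': array([299.86989746, 675.47240645, 752.48387918]), 'rotation': array([-0.06244018,  0.44082087,  0.88591552, -0.13012256])}Traceback (most recent call last):
  File "<stdin>", line 9, in <module>
  File "h.py", line 9, in at_z
    o,d=ray(cam,px,cal); return (o+d*(z-o[2])/d[2]).round(1)
        ~~~^^^^^^^^^^^^
  File "h.py", line 7, in ray
    return np.array(c["origin"],float),np.array(c["rotation"],float)@np.array([u[0],-u[1],-1.])
                                       ~~~~~~~~~~~~~~~~~~~~~~~~~~~~~^~~~~~~~~~~~~~~~~~~~~~~~~~~
ValueError: matmul: Input operand 1 has a mismatch in its core dimension 0, with gufunc signature (n?,k),(k,m?)->(n?,m?) (size 3 is different from 4)
```

Rotation is a quaternion; fix.

```bash
sed -i 's/np.array(c\["rotation"\],float)@np.array(\(.*\))$/R.from_quat(c["rotation"]).apply(np.array(\1))/; 1a from scipy.spatial.transform import Rotation as R' h.py
python3 - <<'E'
from h import *
Z=dict(pan_centre=4,pan_grip=30,mark_bin=0,mark_park=0,brg_a_large_mid=12,brg_a_small_mid=10.5,bin_floor=4,lid_front=89,lever_pad=68,weight_knob=66,weight_foot=4,coaster=0)
for q,z in Z.items():
    for cam in("top","side"):
        for r in pinpoint(cam,q)[:4]:
            print(q,cam,round(r["p"],2),np.round(r["at"]),at_z(cam,r["at"],z))
E
```

```text
pan_centre top 0.7 [335. 308.] [ 430.6 -147.8    4. ]
pan_centre top 0.35 [293. 316.] [414. -67.   4.]
pan_centre side 0.87 [360. 284.] [ 431.6 -160.3    4. ]
pan_grip top 0.67 [435. 300.] [ 445.3 -333.6   30. ]
pan_grip top 0.48 [337. 304.] [ 437.6 -151.7   30. ]
pan_grip side 0.95 [369. 227.] [ 452.  -346.3   30. ]
mark_park top 0.39 [436. 215.] [ 606.9 -343.4    0. ]
brg_a_large_mid top 0.61 [354. 303.] [ 438.8 -184.6   12. ]
brg_a_large_mid side 0.71 [362. 269.] [ 437.3 -204.2   12. ]
brg_a_small_mid top 0.5 [200. 255.] [531.9 110.4  10.5]
lid_front top 0.55 [199. 252.] [534.6  92.3  89. ]
lid_front side 0.56 [281. 325.] [530.5  86.9  89. ]
lever_pad top 0.95 [336. 215.] [ 601.1 -150.7   68. ]
lever_pad top 0.44 [201. 252.] [534.2  94.3  68. ]
lever_pad side 0.81 [284. 250.] [ 608.6 -151.5   68. ]
weight_knob top 0.65 [449. 215.] [ 600.  -355.1   66. ]
weight_knob side 0.78 [316. 204.] [ 593.4 -356.9   66. ]
weight_foot side 0.71 [316. 229.] [ 588.2 -336.2    4. ]
coaster top 0.64 [438. 215.] [ 606.9 -348.     0. ]
coaster side 0.86 [307. 223.] [ 619.9 -358.8    0. ]
```

View pics/top0.png

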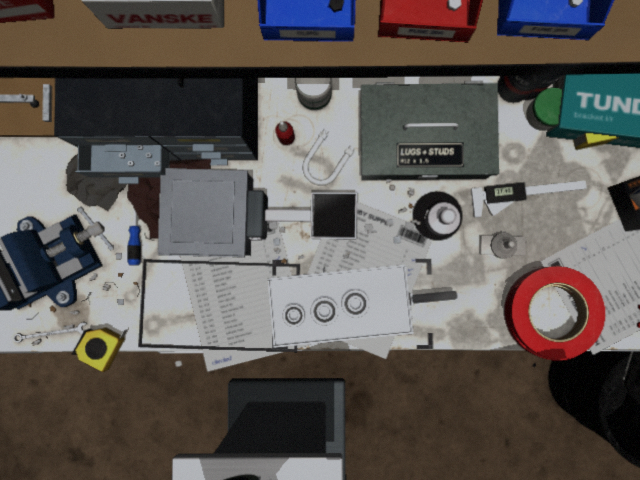

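View pics/side0.png

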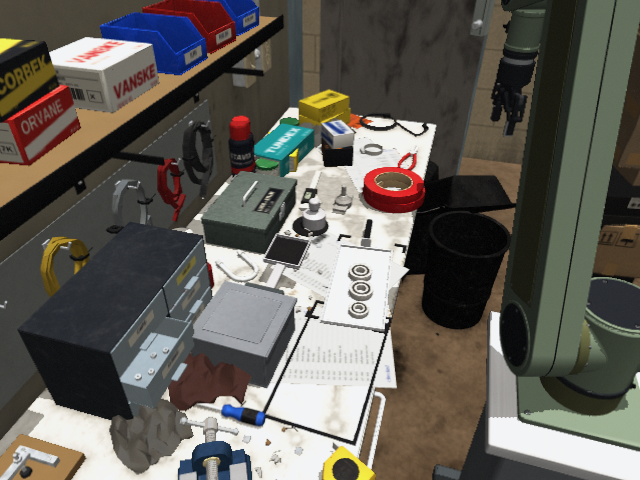

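Top view: bin (205,210), lever pad (335,215), weight (445,215), pan with three bearings at (293,314), (324,310), (354,302), handle (435,296). The ruled rectangle spans columns 142–298 and rows 262–348, and the park tapes end at column 430. I'll zoom in for the corners.

```bash
python3 - <<'E'
import cv2
im=cv2.imread("pics/top0.png")[165:360,135:465]
cv2.imwrite("pics/topc.png",cv2.resize(im,None,fx=2.4,fy=2.4,interpolation=cv2.INTER_CUBIC))
E
```

```text
(no output)
```

View pics/topc.png

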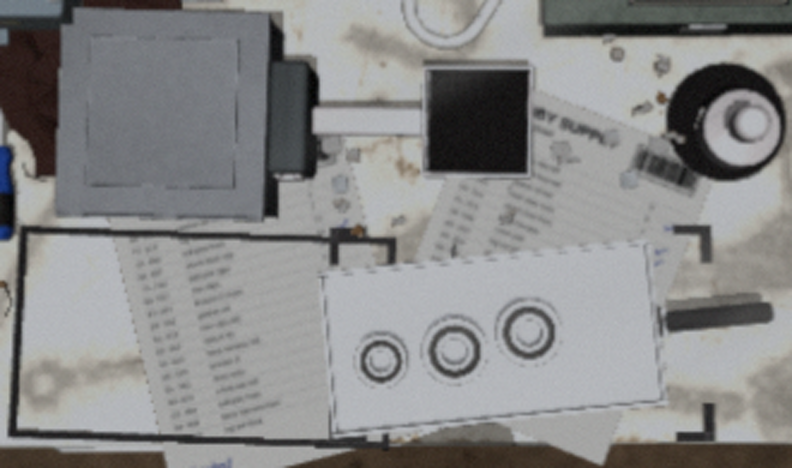

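```bash
python3 - <<'E'
from h import *
c=calibration("top")
def P(p,z): return at_z("top",[p[0]/2.4+135-.3,p[1]/2.4+165-.3],z,c)
def quad(n,pts,z):
    q=np.array([P(p,z) for p in pts]); TL,TR,BR,BL=q
    d=(TL+BL-TR-BR)[:2]; print(n,q[:,:2].tolist(),"ctr",q.mean(0)[:2],"yaw of y-axis vs world y(deg ccw)",np.degrees(np.arctan2(-d[0],d[1])), np.linalg.norm(TL-TR),np.linalg.norm(TL-BL))
quad("bin",[(21,228),(397,240),(388,447),(10,435)],0)
quad("pan",[(320,275),(647,241),(665,402),(330,432)],14)
T=[P(p,0) for p in [(711,227),(714,440),(330,228)]];print("park TR,BR,TL",T)
print("handle",P((668,318),35),P((772,312),35))
for p in [(381,361),(455,351),(528,331)]: print("brg",P(p,18))
print("coaster",P((726,121),4),"knob",P((751,121),76),"pad",P((478,120),68))
print("lid corners",[P(p,89) for p in [(60,10),(272,12),(277,217),(57,216)]])
E
```

```text
bin [[523.6, 220.2], [512.5, -81.0], [348.3, -73.8], [359.5, 226.0]] ctr [435.975  72.85 ] yaw of y-axis vs world y(deg ccw) -2.1249750472721347 301.4044624752593 164.20246648573828
pan [[484.9, -20.9], [510.7, -279.6], [384.6, -292.0], [362.0, -29.1]] ctr [ 435.55 -155.4 ] yaw of y-axis vs world y(deg ccw) 5.301375623962863 259.9833263884437 123.17325196648822
park TR,BR,TL [array([ 522. , -332.5,    0. ]), array([ 353.3, -332.2,    0. ]), array([522.4, -27.2,   0. ])]
handle [ 451.  -292.3   35. ] [ 455.4 -372.1   35. ]
brg [417.4 -69.4  18. ]
brg [ 425.  -127.6   18. ]
brg [ 440.4 -184.9   18. ]
coaster [ 606.7 -345.     4. ] knob [ 598.9 -350.    76. ] pad [ 601.7 -146.3   68. ]
lid corners [array([682.7, 163.4,  89. ]), array([680.7,   6.4,  89. ]), array([528.3,   2.2,  89. ]), array([529.8, 163.8,  89. ])]
```

Three bearings are present: small at about (417,-69), large at (425,-128) and (440,-185). Pan yaw is +5.2°, with the grip at about (452,-333). mark_bin is at (436,73) with yaw -2.1°, and park is at (437.5,-180) with yaw 0. The sizes match the task text. Next I move over the handle.

```bash
python3 -m inch '[[[1.355,1.06,-0.5],3.84],[[1.355,1.06,-0.5],3.84],[[1.355,1.06,-0.5],3.84],[[1.355,1.06,-0.5],3.84],[[1.355,1.06,-0.5],3.84],[[1.355,1.06,-0.5],3.84],[[1.355,1.06,-0.5],3.84],[[1.355,1.06,-0.5],3.84],[[1.355,1.06,-0.5],3.84],[[1.355,1.06,-0.5],3.84],[[1.355,1.06,-0.5],3.84],[[1.355,1.06,-0.5],3.84],[[1.355,1.06,-0.5],3.84],[[1.355,1.06,-0.5],3.84],[[1.355,1.06,-0.5],3.84],[[1.355,1.06,-0.5],3.84],[[1.355,1.06,-0.5],3.84],[[1.355,1.06,-0.5],3.84],[[1.355,1.06,-0.5],3.84],[[1.355,1.06,-0.5],3.84]]' 0 30
python3 -m inch '[[[0,0,0],0],[[0,0,0],0],[[0,0,0],0]]'
python3 - <<'E'
from h import *
cal=calibration("wrist"); snap("wrist","w1")
for q,z in dict(pan_grip=30,weight_knob=66,brg_a_large_mid=12).items():
    for r in pinpoint("wrist",q)[:3]: print(q,round(r["p"],2),np.round(r["at"]),at_z("wrist",r["at"],z,cal))
E
```

```text
clock: 3.02
tool_pos: [453.0, -333.2, 131.2]
orientation: [0.673, 0.739, 0.0, 0.0]
contact_force: [-0.3, 0.5, 0.2]
width: 85.3
clock: 3.27
tool_pos: [452.0, -334.0, 131.5]
orientation: [0.675, 0.738, -0.0, 0.0]
contact_force: [-0.3, -0.6, 0.7]
width: 85.7
pan_grip 0.91 [321. 237.] [ 450.2 -332.9   30. ]
weight_knob 0.76 [543. 298.] [ 596.  -351.2   66. ]
brg_a_large_mid 0.64 [324.  11.] [ 438.8 -184.3   12. ]
```

View pics/w1.png

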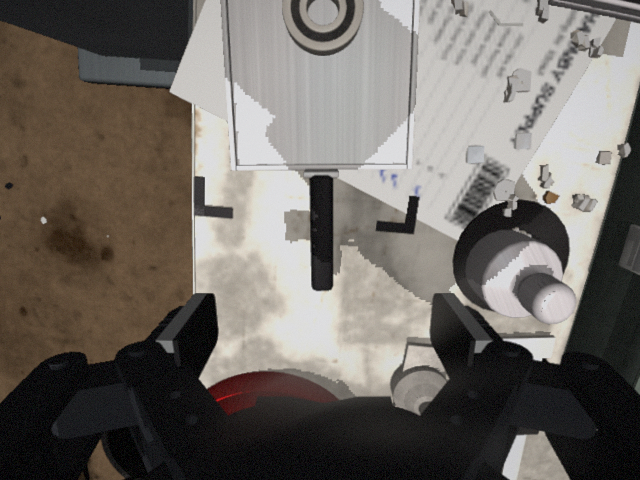

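The wrist view shows the handle at (321,232), in line with the jaws. I'll descend and grip.

```bash
python3 -m inch '[[[0,0,-2],0],[[0,0,-2],0],[[0,0,-2],0],[[0,0,-2],0],[[0,0,-2],0],[[0,0,-1],0],[[0,0,-0.9],0],[[0,0,0],0],[[0,0,0],0]]' 0 40 && python3 -m inch '[[[0,0,0],0],[[0,0,0],0],[[0,0,0],0],[[0,0,0],0],[[0,0,0],0],[[0,0,0],0],[[0,0,0],0],[[0,0,0],0],[[0,0,0],0],[[0,0,0],0],[[0,0,0],0],[[0,0,0],0]]' 255 40
```

```text
clock: 4.22
tool_pos: [452.5, -334.0, 12.6]
orientation: [0.675, 0.738, 0.0, 0.0]
contact_force: [0.4, 0.3, 0.1]
width: 85.4
clock: 5.22
tool_pos: [452.2, -333.7, 12.8]
orientation: [0.674, 0.739, -0.0, 0.0]
contact_force: [-2.1, 0.1, 5.6]
width: 15.3
```

```bash
python3 -m inch '[[[0,0.2,0],0],[[0,0.4,0],0],[[-0.07,0.7,0],-0.2],[[-0.07,0.7,0],-0.2],[[-0.07,0.7,0],-0.2],[[-0.07,0.7,0],-0.2],[[-0.07,0.7,0],-0.2],[[-0.07,0.7,0],-0.2],[[-0.07,0.7,0],-0.2],[[-0.07,0.7,0],-0.2],[[-0.07,0.7,0],-0.2],[[-0.07,0.7,0],-0.2],[[-0.07,0.7,0],-0.2],[[-0.07,0.7,0],-0.2],[[-0.07,0.7,0],-0.2],[[-0.07,0.7,0],-0.2],[[-0.07,0.7,0],-0.2],[[-0.07,0.7,0],-0.2]]'
python3 -m inch '[[[-0.07,0.7,0],-0.22],[[-0.07,0.7,0],-0.22],[[-0.07,0.7,0],-0.22],[[-0.07,0.7,0],-0.22],[[-0.07,0.7,0],-0.22],[[-0.07,0.7,0],-0.22],[[-0.07,0.7,0],-0.22],[[-0.07,0.7,0],-0.22],[[-0.07,0.7,0],-0.22],[[-0.07,0.7,0],-0.22],[[-0.07,0.7,0],-0.22],[[-0.07,0.7,0],-0.22],[[-0.07,0.7,0],-0.22],[[-0.07,0.7,0],-0.22],[[-0.07,0.7,0],-0.22],[[-0.04,0.4,0],-0.22],[[-0.04,0.1,0],-0.22],[[0,0,0],-0.22],[[0,0,0],0],[[0,0,0],0]]'
python3 - <<'E'
from h import *
snap("top","top1");im=cv2.imread("pics/top1.png")[165:360,95:425]
cv2.imwrite("pics/top1c.png",cv2.resize(im,None,fx=2.4,fy=2.4,interpolation=cv2.INTER_CUBIC))
for q,z in dict(pan_centre=4,pan_grip=30,brg_a_large_mid=12,brg_a_small_mid=10).items():
    for r in pinpoint("top",q)[:3]: print(q,round(r["p"],2),np.round(r["at"]),at_z("top",r["at"],z))
E
```

```text
clock: 6.72
tool_pos: [442.5, -216.9, 12.7]
orientation: [0.695, 0.719, 0.0, 0.002]
contact_force: [0.0, -6.2, 2.3]
width: 15.0
clock: 8.38
tool_pos: [430.9, -106.1, 12.7]
orientation: [0.719, 0.695, 0.001, 0.001]
contact_force: [1.1, -3.2, 5.5]
width: 15.2
pan_centre 0.6 [218. 302.] [441.   75.9   4. ]
brg_a_large_mid 0.6 [234. 305.] [437.3  43.3  12. ]
brg_a_large_mid 0.26 [441. 218.] [ 601.  -351.4   12. ]
```

View pics/top1c.png

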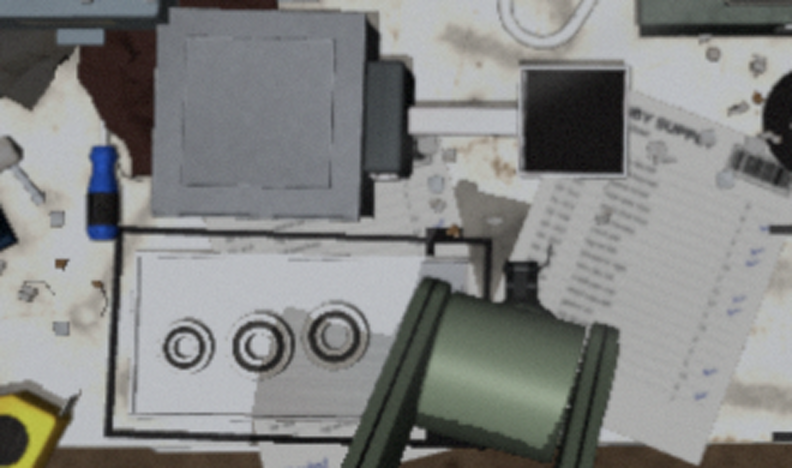

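Pan sits inside the rectangle, about 5 mm toward +y and parallel to it (pan corner at crop (135,252), rectangle corner (121,228)). I'll release, rise, and go over the weight with the jaws turned along y.

```bash
python3 -m inch '[[[0,0,0],0],[[0,0,0],0],[[0,0,0],0],[[0,0,0],0],[[0,0,0],0],[[0,0,0],0],[[0,0,0],0],[[0,0,0],0],[[0,0,0],0],[[0,0,0],0],[[0,0,2],0],[[0,0,3],0],[[0,0,3],0],[[0,0,3],0],[[0,0,3],0],[[0,0,1],0]]' 0
python3 -m inch '[[[0.83,-1.23,0],-4.4],[[0.83,-1.23,0],-4.4],[[0.83,-1.23,0],-4.4],[[0.83,-1.23,0],-4.4],[[0.83,-1.23,0],-4.4],[[0.83,-1.23,0],-4.4],[[0.83,-1.23,0],-4.4],[[0.83,-1.23,0],-4.4],[[0.83,-1.23,0],-4.4],[[0.83,-1.23,0],-4.4],[[0.83,-1.23,0],-4.4],[[0.83,-1.23,0],-4.4],[[0.83,-1.23,0],-4.4],[[0.83,-1.23,0],-4.4],[[0.83,-1.23,0],-4.4],[[0.83,-1.23,0],-4.4],[[0.83,-1.23,0],-4.4],[[0.83,-1.23,0],-4.4],[[0.83,-1.23,0],-4.4],[[0.83,-1.23,0],-4.4]]'
python3 -m inch '[[[0,0,0],0],[[0,0,0],0],[[0,0,0],0]]'
python3 - <<'E'
from h import *
cal=calibration("wrist"); snap("wrist","w2");print(get_state()["joint_pos"])
for q,z in dict(weight_knob=66,lever_pad=68,coaster=0,weight_foot=4).items():
    for r in pinpoint("wrist",q)[:3]: print(q,round(r["p"],2),np.round(r["at"]),at_z("wrist",r["at"],z,cal))
E
```

```text
clock: 9.97
tool_pos: [431.9, -106.2, 166.5]
orientation: [0.719, 0.695, 0.002, 0.003]
contact_force: [1.6, 0.3, 0.5]
width: 85.5
clock: 11.63
tool_pos: [596.0, -352.2, 162.0]
orientation: [1.0, -0.002, -0.0, -0.0]
contact_force: [0.7, 0.1, 0.5]
width: 85.4
clock: 11.88
tool_pos: [595.2, -351.0, 161.9]
orientation: [1.0, 0.001, -0.001, -0.0]
contact_force: [-0.1, 0.8, -0.1]
width: 85.2
[-5.49327479e-01  5.46561659e-01  1.37096230e+00  1.25080270e-04
  1.22524350e+00  1.01967211e+00]
weight_knob 0.68 [322. 238.] [ 595.1 -348.2   66. ]
lever_pad 0.81 [ 36. 236.] [ 597.4 -144.9   68. ]
lever_pad 0.23 [324. 240.] [ 594.9 -349.8   68. ]
```

View pics/w2.png

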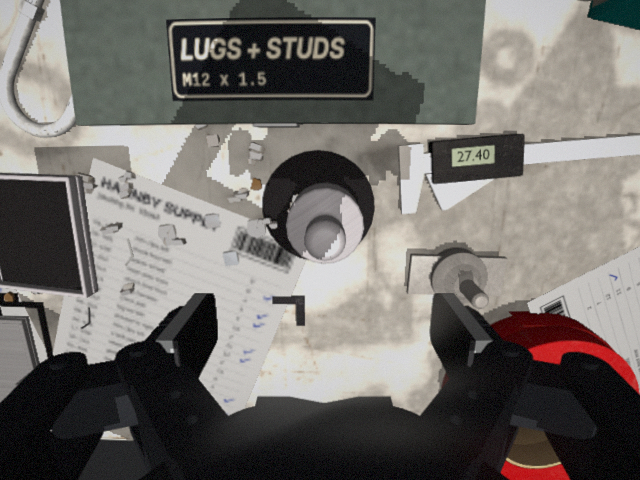

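Knob is at (324,238), directly under the jaws, with the ball joint to the right of them. I'll descend with the jaws partly closed, grip, and lift.

```bash
python3 -m inch '[[[0,0,-1],0],[[0,0,-1],0],[[0,0,-1],0],[[0,0,-1],0],[[0,0,-1],0],[[0,0,-1],0],[[0,0,-1],0],[[0,0,-1],0],[[0,0,-1],0],[[0,0,-1],0],[[0,0,-0.8],0],[[0,0,-0.6],0],[[0,0,0],0],[[0,0,0],0]]' 80
python3 -m inch '[[[0,0,0],0],[[0,0,0],0],[[0,0,0],0],[[0,0,0],0],[[0,0,0],0],[[0,0,0],0],[[0,0,0],0],[[0,0,0],0],[[0,0,0],0],[[0,0,0],0]]' 255 50
python3 -m inch '[[[0,0,0.5],0],[[0,0,1],0],[[0,0,2],0],[[0,0,2],0],[[0,0,2],0],[[0,0,2],0],[[0,0,2],0],[[0,0,0.5],0],[[0,0,0],0],[[0,0,0],0]]'
python3 - <<'E'
from h import *
cal=calibration("wrist"); snap("wrist","w3");print(get_state()["tool_pos"])
for q,z in dict(coaster=4,lever_pad=68).items():
    for r in pinpoint("wrist",q)[:3]: print(q,round(r["p"],2),np.round(r["at"]),at_z("wrist",r["at"],z,cal))
    for r in regions_of("wrist",q)[:2]: print(r["p"],r["box"])
E
```

```text
clock: 13.3
tool_pos: [595.8, -351.7, 48.1]
orientation: [1.0, 0.0, -0.0, -0.0]
contact_force: [-0.8, 0.6, 0.9]
width: 58.0
clock: 14.13
tool_pos: [596.2, -351.7, 49.3]
orientation: [1.0, 0.0, 0.001, 0.0]
contact_force: [-0.5, 1.6, 5.1]
width: 26.2
clock: 14.97
tool_pos: [595.0, -351.3, 166.8]
orientation: [1.0, 0.0, -0.001, -0.001]
contact_force: [-0.7, 1.1, -7.2]
width: 26.4
[ 594.68742378 -351.07316119  166.10428401]
coaster 0.81 [315. 207.] [ 603.6 -342.1    4. ]
0.78 [260.7, 150.0, 375.4, 235.2]
0.79 [1.5, 172.9, 102.2, 296.8]
```

```bash
python3 -m inch '[[[0.03,1.1,0],0],[[0.03,1.1,0],0],[[0.03,1.1,0],0],[[0.03,1.1,0],0],[[0.03,1.1,0],0],[[0.03,1.1,0],0],[[0.03,1.1,0],0],[[0.03,1.1,0],0],[[0.03,1.1,0],0],[[0.03,1.1,0],0],[[0.03,1.1,0],0],[[0.03,1.1,0],0],[[0.03,1.1,0],0],[[0.03,1.1,0],0],[[0.03,1.1,0],0],[[0.03,1.1,0],0],[[0.03,1.1,0],0],[[0.03,1.1,0],0],[[0,0.6,0],0],[[0,0,0],0]]'
python3 -m inch '[[[0,0,-0.8],0],[[0,0,-0.8],0],[[0,0,-0.8],0],[[0,0,-0.8],0],[[0,0,-0.8],0],[[0,0,0],0],[[0,0,0],0]]'
python3 - <<'E'
from h import *
s=snap("side","s2"); im=cv2.imread("pics/s2.png")[180:380,190:390]; cv2.imwrite("pics/s2c.png",cv2.resize(im,None,fx=3,fy=3,interpolation=cv2.INTER_CUBIC))
E
```

```text
clock: 16.88
tool_pos: [601.2, -146.0, 168.4]
orientation: [1.0, 0.001, -0.0, -0.0]
contact_force: [-0.2, -0.8, -7.2]
width: 26.0
clock: 17.47
tool_pos: [600.8, -147.8, 127.3]
orientation: [1.0, -0.0, -0.001, -0.0]
contact_force: [0.0, -0.1, -7.3]
width: 25.9
```

View pics/s2c.png

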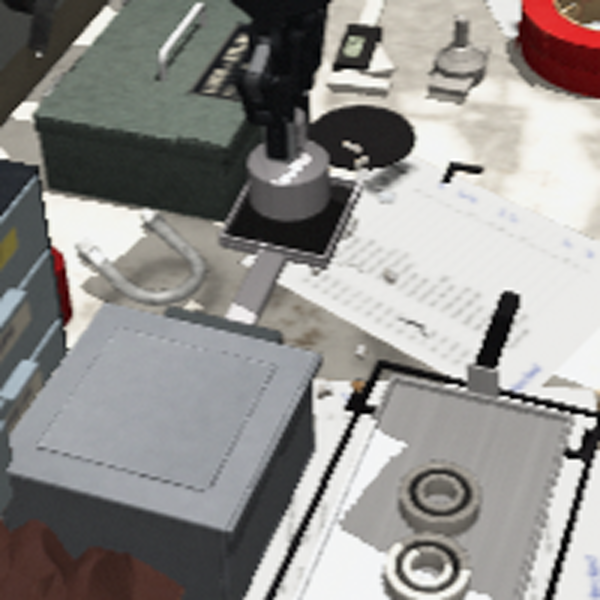

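The weight is centred over the pad and the pan is inside the rectangle. I'll press it down and release.

```bash
python3 -m inch '[[[0,0,-0.3],0],[[0,0,-0.3],0],[[0,0,-0.3],0],[[0,0,-0.3],0],[[0,0,-0.3],0],[[0,0,-0.3],0],[[0,0,-0.3],0],[[0,0,-0.3],0],[[0,0,-0.3],0],[[0,0,-0.3],0],[[0,0,-0.3],0],[[0,0,-0.3],0],[[0,0,-0.3],0],[[0,0,-0.3],0],[[0,0,-0.2],0],[[0,0,0],0],[[0,0,0],0]]'
```

```text
clock: 18.93
tool_pos: [601.1, -147.3, 83.8]
orientation: [1.0, 0.0, -0.0, -0.0]
contact_force: [-0.0, -3.4, -3.5]
width: 25.8
```

```bash
python3 -m inch '[[[0,0,-0.2],0],[[0,0,-0.1],0],[[0,0,0],0],[[0,0,0],0]]'
python3 -m inch '[[[0,0,0],0],[[0,0,0],0],[[0,0,0],0],[[0,0,0],0],[[0,0,0],0],[[0,0,0],0],[[0,0,0],0],[[0,0,0],0]]' 90
python3 -m inch '[[[0,0,1],0],[[0,0,2],0],[[0,0,3],0],[[0,0,3],0],[[0,0,3],0],[[0,0,2],0],[[0,0,0],0],[[0,0,0],0]]'
python3 - <<'E'
from h import *
s=snap("side","s3"); im=cv2.imread("pics/s3.png")[150:390,180:440]; cv2.imwrite("pics/s3c.png",cv2.resize(im,None,fx=2.5,fy=2.5,interpolation=cv2.INTER_CUBIC))
for q,z in dict(pan_centre=4,brg_a_large_mid=12,brg_a_small_mid=10.5,weight_knob=94).items():
    for r in pinpoint("side",q)[:3]: print(q,round(r["p"],2),np.round(r["at"]),at_z("side",r["at"],z))
E
```

```text
clock: 19.27
tool_pos: [601.1, -147.3, 81.0]
orientation: [1.0, 0.0, -0.0, -0.0]
contact_force: [-0.3, -0.9, -3.3]
width: 26.0
clock: 19.93
tool_pos: [601.2, -147.6, 81.4]
orientation: [1.0, 0.0, 0.0, 0.0]
contact_force: [0.1, -0.1, 0.4]
width: 55.4
clock: 20.6
tool_pos: [601.7, -147.8, 223.3]
orientation: [1.0, 0.0, 0.002, 0.0]
contact_force: [0.3, 0.0, -0.6]
width: 55.0
pan_centre 0.69 [337. 363.] [427.4  71.8   4. ]
brg_a_large_mid 0.57 [338. 343.] [435.7  30.7  12. ]
brg_a_large_mid 0.52 [357. 289.] [ 434.2 -133.2   12. ]
weight_knob 0.58 [288. 239.] [ 602.3 -160.8   94. ]
```

View pics/s3c.png

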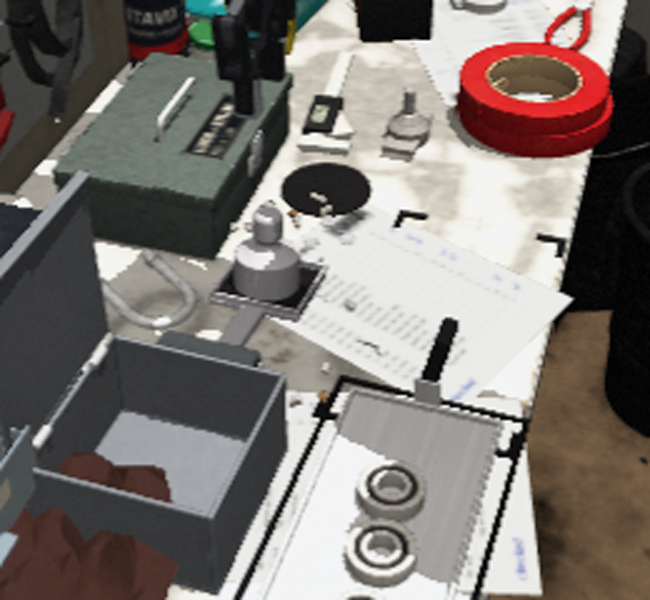

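Lid is up, and the weight stands on the pad with a slight tilt. Next I go over the pan for the bearings.

```bash
python3 -m inch '[[[-0.85,1.24,0],4.5],[[-0.85,1.24,0],4.5],[[-0.85,1.24,0],4.5],[[-0.85,1.24,0],4.5],[[-0.85,1.24,0],4.5],[[-0.85,1.24,0],4.5],[[-0.85,1.24,0],4.5],[[-0.85,1.24,0],4.5],[[-0.85,1.24,0],4.5],[[-0.85,1.24,0],4.5],[[-0.85,1.24,0],4.5],[[-0.85,1.24,0],4.5],[[-0.85,1.24,0],4.5],[[-0.85,1.24,0],4.5],[[-0.85,1.24,0],4.5],[[-0.85,1.24,0],4.5],[[-0.85,1.24,0],4.5],[[-0.85,1.24,0],4.5],[[-0.85,1.24,0],4.5],[[-0.85,1.24,0],4.5]]' 58
python3 -m inch '[[[0,0,0],0],[[0,0,0],0],[[0,0,0],0]]'
cat > look.py <<'E'
from h import *
import sys
cal=calibration("wrist"); snap("wrist",sys.argv[1])
for q,z in dict(brg_a_large_mid=12,brg_a_small_mid=10.5,pan_centre=4).items():
    for r in pinpoint("wrist",q)[:3]: print(q,round(r["p"],2),np.round(r["at"]),at_z("wrist",r["at"],z,cal))
E
python3 look.py w4
```

```text
clock: 22.52
tool_pos: [430.3, 100.8, 220.5]
orientation: [0.706, 0.709, -0.001, -0.0]
contact_force: [-0.0, -0.0, -0.5]
width: 66.0
clock: 22.77
tool_pos: [431.4, 100.0, 221.0]
orientation: [0.707, 0.707, -0.0, 0.0]
contact_force: [0.4, 0.2, -0.2]
width: 66.1
brg_a_large_mid 0.8 [329. 263.] [437.2  42.8  12. ]
```

View pics/w4.png

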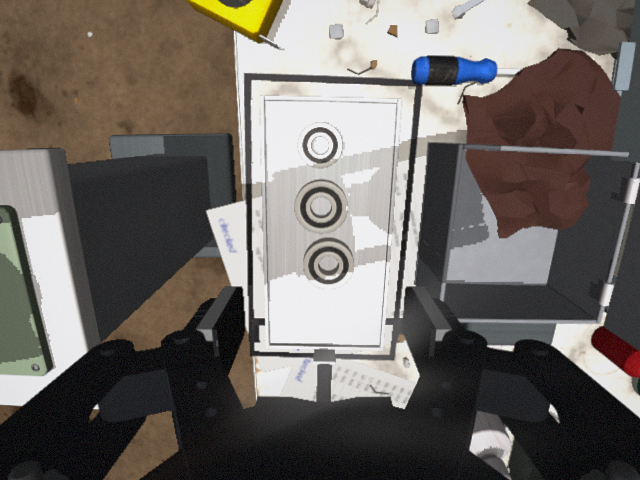

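Bearings at (321,144) small, (321,206) large and (328,263) large. The bin is open to the right with a rag over its back-left corner, so I'll drop in the front-right half.

```bash
python3 - <<'E'
from h import *
for p,z in [((321,144),17),((321,206),20),((328,262),20)]: print("brg",at_z("wrist",p,z))
for p in [(429,143),(465,146),(417,320),(609,322),(630,152)]: print("bin rim",p,at_z("wrist",p,85))
E
```

```text
brg [429.1 162.9  17. ]
brg [428.9 104.5  20. ]
brg [435.8  47.   20. ]
bin rim (429, 143) [511.4 165.1  85. ]
bin rim (465, 146) [539.2 163.1  85. ]
bin rim (417, 320) [512.3  16.6  85. ]
bin rim (609, 322) [688.   11.6  85. ]
bin rim (630, 152) [673.4 160.6  85. ]
```

```bash
python3 -m inch '[[[0.1,-1.1,-2],0],[[0.1,-1.1,-2],0],[[0.1,-1.1,-2],0],[[0.1,-1.1,-2],0],[[0.1,-1.0,-2],0],[[0,0,-2],0],[[0,0,-2],0],[[0,0,-2],0],[[0,0,-2],0],[[0,0,-1],0],[[0,0,-1],0],[[0,0,-1],0],[[0,0,-0.6],0],[[0,0,0],0],[[0,0,0],0]]'
python3 -m inch '[[[0,0,0],0],[[0,0,0],0],[[0,0,0],0],[[0,0,0],0],[[0,0,0],0],[[0,0,0],0],[[0,0,0],0],[[0,0,0],0]]' 255 30
```

```text
clock: 24.22
tool_pos: [436.4, 46.1, 5.3]
orientation: [0.707, 0.707, -0.0, -0.0]
contact_force: [-0.0, -0.3, 0.4]
width: 65.7
clock: 24.88
tool_pos: [436.8, 46.3, 6.1]
orientation: [0.707, 0.707, 0.001, 0.001]
contact_force: [-0.5, -0.8, 6.1]
width: 50.7
```

```bash
python3 -m inch '[[[0,0,0.5],0],[[0,0,1],0],[[0,0,2],0],[[0,0,2.5],0],[[0,0,3],0],[[0,0,3],0],[[0,0,2],0],[[1.5,0.2,0.5],0],[[1.6,0.3,0],0],[[1.6,0.3,0],0],[[1.6,0.3,0],0],[[1.6,0.3,0],0],[[1.6,0.3,0],0],[[1.6,0.3,0],0],[[1.6,0.3,0],0],[[1.6,0.1,0],0],[[1.3,0,0],0],[[0,0,0],0],[[0,0,0],0]]'
python3 -m inch '[[[0,0,-2],0],[[0,0,-2],0],[[0,0,-2],0],[[0,0,-2],0],[[0,0,-1],0],[[0,0,0],0],[[0,0,0],0]]'
```

```text
clock: 26.47
tool_pos: [591.7, 70.3, 149.9]
orientation: [0.707, 0.707, -0.001, -0.001]
contact_force: [-0.8, -0.6, -1.2]
width: 50.7
clock: 27.05
tool_pos: [591.7, 70.3, 60.5]
orientation: [0.707, 0.707, -0.0, -0.0]
contact_force: [0.2, -0.2, -0.9]
width: 50.5
```

```bash
python3 -m inch '[[[0,0,0],0],[[0,0,0],0],[[0,0,0],0],[[0,0,0],0],[[0,0,1],0],[[0,0,2],0],[[0,0,3],0],[[0,0,3],0],[[0,0,1],0]]' 58
python3 -m inch '[[[-1.6,0.34,0.5],0],[[-1.6,0.34,0.5],0],[[-1.6,0.34,0.5],0],[[-1.6,0.34,0.5],0],[[-1.6,0.34,0.5],0],[[-1.6,0.34,0.5],0],[[-1.6,0.34,0.5],0],[[-1.6,0.34,0.5],0],[[-1.6,0.34,0.5],0],[[-1.6,0.34,0.5],0],[[-0.3,0,0],0],[[0,0,0],0],[[0,0,0],0]]'
python3 look.py w5
```

```text
clock: 27.8
tool_pos: [594.6, 70.6, 165.9]
orientation: [0.707, 0.707, 0.003, 0.003]
contact_force: [0.2, -0.4, 1.0]
width: 66.2
clock: 28.88
tool_pos: [429.8, 104.3, 210.4]
orientation: [0.707, 0.707, 0.0, 0.0]
contact_force: [1.1, -0.4, 1.2]
width: 65.9
brg_a_large_mid 0.68 [487. 250.] [594.6  65.3  12. ]
brg_a_small_mid 0.33 [324. 211.] [430.2 104.   10.5]
pan_centre 0.91 [328. 240.] [434.7  72.6   4. ]
```

View pics/w5.png

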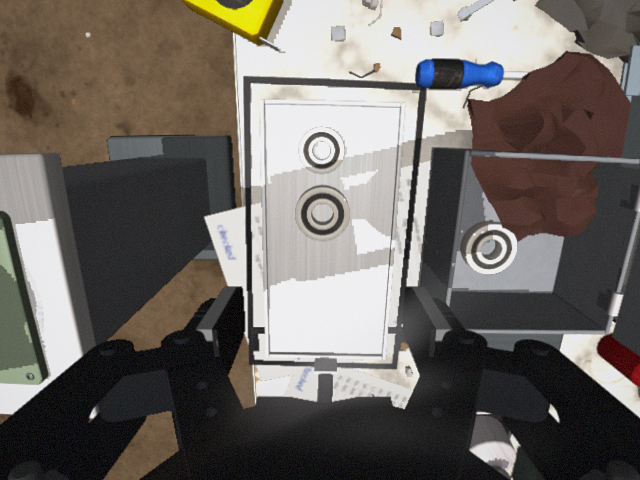

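First bearing lies on the bin floor at (490,247). Second large is at (323,212), under the tool.

```bash
python3 -m inch '[[[0,0,-2],0],[[0,0,-2],0],[[0,0,-2],0],[[0,0,-2],0],[[0,0,-2],0],[[0,0,-2],0],[[0,0,-2],0],[[0,0,-2],0],[[0,0,-2],0],[[0,0,-1],0],[[0,0,-1],0],[[0,0,-0.5],0],[[0,0,0],0],[[0,0,0],0]]'
python3 -m inch '[[[0,0,0],0],[[0,0,0],0],[[0,0,0],0],[[0,0,0],0],[[0,0,0],0],[[0,0,0],0],[[0,0,0],0],[[0,0,0],0]]' 255
python3 -m inch '[[[0,0,0.5],0],[[0,0,1],0],[[0,0,2],0],[[0,0,2.5],0],[[0,0,3],0],[[0,0,3],0],[[0,0,2],0],[[1.5,-0.2,0.5],0],[[1.6,-0.3,0],0],[[1.6,-0.3,0],0],[[1.6,-0.3,0],0],[[1.6,-0.3,0],0],[[1.6,-0.3,0],0],[[1.6,-0.3,0],0],[[1.6,-0.3,0],0],[[1.6,0,0],0],[[1.6,0,0],0],[[0.6,0,0],0],[[0,0,0],0],[[0,0,0],0]]'
```

```text
clock: 30.25
tool_pos: [429.5, 104.3, 5.2]
orientation: [0.707, 0.707, -0.0, -0.0]
contact_force: [0.1, 0.2, 0.4]
width: 66.2
clock: 30.92
tool_pos: [429.8, 104.4, 6.1]
orientation: [0.707, 0.707, 0.001, 0.001]
contact_force: [-0.3, -0.1, 6.7]
width: 50.3
clock: 32.58
tool_pos: [593.3, 81.3, 149.9]
orientation: [0.707, 0.707, -0.001, -0.001]
contact_force: [-0.8, -0.0, -1.5]
width: 50.5
```

```bash
python3 -m inch '[[[0,0,-2],0],[[0,0,-2],0],[[0,0,-2],0],[[0,0,-2],0],[[0,0,-0.5],0],[[0,0,0],0],[[0,0,0],0]]'
python3 -m inch '[[[0,0,0],0],[[0,0,0],0],[[0,0,0],0],[[0,0,0],0],[[0,0,1],0],[[0,0,2],0],[[0,0,3],0],[[0,0,3],0],[[0,0,1],0]]' 58
python3 -m inch '[[[-1.6,0.8,0.5],0],[[-1.6,0.8,0.5],0],[[-1.6,0.8,0.5],0],[[-1.6,0.8,0.5],0],[[-1.6,0.8,0.5],0],[[-1.6,0.8,0.5],0],[[-1.6,0.8,0.5],0],[[-1.6,0.8,0.5],0],[[-1.6,0.8,0.5],0],[[-1.6,0.8,0.5],0],[[-0.4,0,0],0],[[0,0,0],0],[[0,0,0],0]]'
python3 look.py w6
```

```text
clock: 33.17
tool_pos: [594.1, 81.4, 66.1]
orientation: [0.707, 0.707, 0.0, 0.0]
contact_force: [0.7, -0.2, -0.3]
width: 50.6
clock: 33.92
tool_pos: [596.6, 81.6, 170.9]
orientation: [0.707, 0.707, 0.004, 0.003]
contact_force: [0.7, -0.3, 0.3]
width: 66.0
clock: 35.0
tool_pos: [430.3, 161.4, 215.5]
orientation: [0.707, 0.707, 0.0, 0.0]
contact_force: [0.5, -1.1, -0.3]
width: 66.0
brg_a_large_mid 0.57 [478. 297.] [594.2  68.6  12. ]
pan_centre 0.67 [329. 291.] [436.3  71.9   4. ]
```

View pics/w6.png

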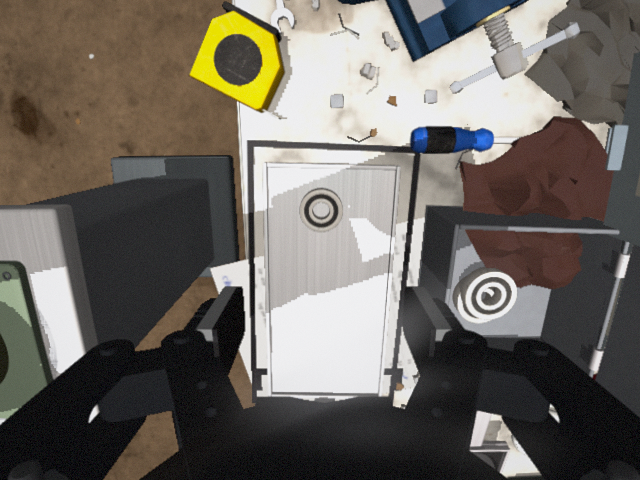

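Two large bearings are in the bin at (487,293). The small one is at (321,209).

```bash
python3 -m inch '[[[0,0.1,-2],0],[[0,0.1,-2],0],[[0,0,-2],0],[[0,0,-2],0],[[0,0,-2],0],[[0,0,-2],0],[[0,0,-2],0],[[0,0,-2],0],[[0,0,-2],0],[[0,0,-1],0],[[0,0,-1],0],[[0,0,-1],0],[[0,0,-0.1],0],[[0,0,0],0],[[0,0,0],0]]'
python3 -m inch '[[[0,0,0],0],[[0,0,0],0],[[0,0,0],0],[[0,0,0],0],[[0,0,0],0],[[0,0,0],0],[[0,0,0],0],[[0,0,0],0]]' 255
python3 -m inch '[[[0,0,0.5],0],[[0,0,1],0],[[0,0,2],0],[[0,0,2.5],0],[[0,0,3],0],[[0,0,3],0],[[0,0,2],0],[[1.6,-1.1,0.5],0],[[1.8,-1.2,0],0],[[1.8,-1.2,0],0],[[1.8,-1.2,0],0],[[1.8,-1.2,0],0],[[1.8,-1.2,0],0],[[1.8,-1.2,0],0],[[1.8,-1.2,0],0],[[1.8,-1.2,0],0],[[1.8,-1.2,0],0],[[0.6,0,0],0],[[0,0,0],0],[[0,0,0],0]]'
```

```text
clock: 36.45
tool_pos: [430.8, 163.3, 4.5]
orientation: [0.707, 0.707, 0.0, 0.0]
contact_force: [0.0, 0.5, 0.1]
width: 66.0
clock: 37.12
tool_pos: [430.6, 163.4, 5.2]
orientation: [0.707, 0.707, 0.001, 0.0]
contact_force: [-0.8, 0.7, 5.6]
width: 40.0
clock: 38.78
tool_pos: [613.4, 44.7, 149.0]
orientation: [0.707, 0.707, -0.0, -0.001]
contact_force: [0.2, 0.3, -0.9]
width: 39.9
```

```bash
python3 -m inch '[[[0,0,-2],0],[[0,0,-2],0],[[0,0,-2],0],[[0,0,-2],0],[[0,0,-0.5],0],[[0,0,0],0],[[0,0,0],0]]'
python3 -m inch '[[[0,0,0],0],[[0,0,0],0],[[0,0,0],0],[[0,0,0],0],[[0,0,1],0],[[0,0,2],0],[[0,0,3],0],[[0,0,3],0],[[0,0,3],0],[[0,0,2],0],[[0,0,0],0],[[0,0,0],0]]' 70
python3 look.py w7
```

```text
clock: 39.37
tool_pos: [614.1, 44.9, 65.1]
orientation: [0.707, 0.707, 0.0, 0.0]
contact_force: [-0.6, -0.0, -0.8]
width: 39.7
clock: 40.37
tool_pos: [614.8, 44.3, 206.4]
orientation: [0.707, 0.707, 0.001, 0.001]
contact_force: [-0.6, 1.0, -0.4]
width: 62.3
brg_a_large_mid 0.88 [302. 188.] [594.9  67.2  12. ]
pan_centre 0.7 [135. 182.] [433.1  72.9   4. ]
pan_centre 0.56 [326. 218.] [617.8  36.9   4. ]
```

View pics/w7.png

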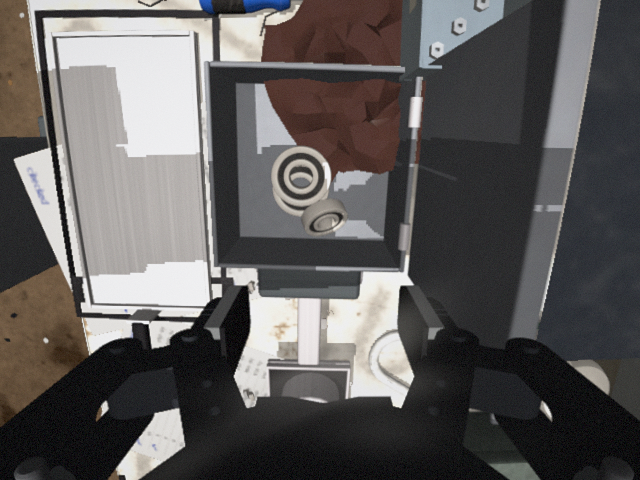

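All three bearings are in the bin ((300,175) and (324,216)) and the pan is empty. Next I look at the weight.

```bash
python3 -m inch '[[[-0.2,-1.1,0],0],[[-0.2,-1.1,0],0],[[-0.2,-1.1,0],0],[[-0.2,-1.1,0],0],[[-0.2,-1.1,0],-5],[[-0.2,-1.1,0],-6],[[-0.2,-1.1,0],-6],[[0,-1.1,0],-6],[[0,-1.1,0],-6],[[0,-1.1,0],-6],[[0,-1.1,0],-6],[[0,-1.1,0],-6],[[0,-1.1,0],-6],[[0,-1.1,0],-6],[[0,-1.1,0],-6],[[0,-1.1,0],-6],[[0,-1.1,0],-6],[[0,-0.8,0],-6],[[0,0,0],-6],[[0,0,0],-1]]' 80
python3 -m inch '[[[0,0,0],0],[[0,0,0],0]]'
python3 - <<'E'
from h import *
cal=calibration("wrist"); snap("wrist","w8")
for q,z in dict(weight_knob=94,coaster=4,lever_pad=32).items():
    for r in pinpoint("wrist",q)[:2]: print(q,round(r["p"],2),np.round(r["at"]),at_z("wrist",r["at"],z,cal))
for r in regions_of("wrist","coaster")[:2]: print(r["p"],r["box"],[at_z("wrist",p,4,cal) for p in [((r["box"][0]+r["box"][2])/2,(r["box"][1]+r["box"][3])/2)]])
E
```

```text
clock: 42.23
tool_pos: [599.7, -152.3, 204.3]
orientation: [1.0, -0.002, -0.0, 0.0]
contact_force: [-0.5, 0.6, 0.1]
width: 58.7
clock: 42.4
tool_pos: [599.9, -151.1, 204.3]
orientation: [1.0, 0.001, -0.0, 0.0]
contact_force: [0.2, -0.0, 0.2]
width: 58.8
weight_knob 0.77 [330. 233.] [ 600.  -153.9   94. ]
coaster 0.89 [520. 204.] [ 605.3 -341.9    4. ]
0.59 [470.2, 155.6, 567.5, 250.2] [array([ 606.9, -340.8,    4. ])]
```

View pics/w8.png

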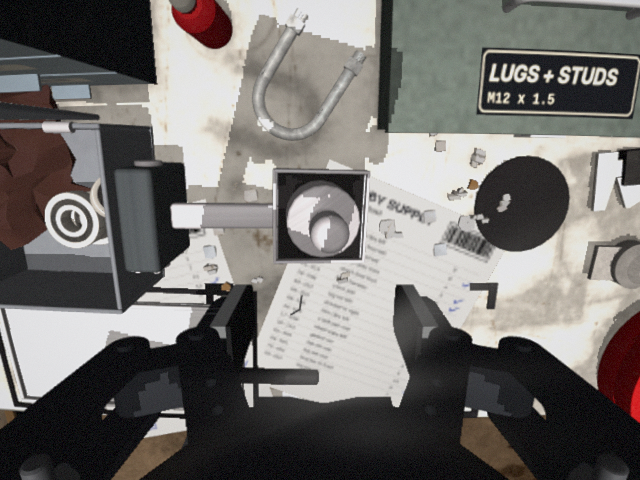

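```bash
python3 -m inch '[[[0,-0.15,-1.5],0],[[0,-0.15,-1.5],0],[[0,0,-1.5],0],[[0,0,-1.5],0],[[0,0,-1.5],0],[[0,0,-1.5],0],[[0,0,-1],0],[[0,0,-1],0],[[0,0,-1],0],[[0,0,-0.6],0],[[0,0,0],0],[[0,0,0],0]]' 80
python3 -m inch '[[[0,0,0],0],[[0,0,0],0],[[0,0,0],0],[[0,0,0],0],[[0,0,0],0],[[0,0,0],0],[[0,0,0],0],[[0,0,0],0],[[0,0,0],0],[[0,0,0],0]]' 255 50
python3 -m inch '[[[0,0,0.3],0],[[0,0,0.5],0],[[0,0,0.5],0],[[0,0,0.5],0],[[0,0,0.5],0],[[0,0,0.5],0],[[0,0,0.5],0],[[0,0,0.5],0],[[0,0,0.7],0],[[0,0,1],0],[[0,0,1],0],[[0,0,1],0],[[0,0,1],0],[[0,0,0],0],[[0,0,0],0]]'
```

```text
clock: 43.65
tool_pos: [600.3, -153.7, 78.3]
orientation: [1.0, 0.0, -0.0, 0.0]
contact_force: [-0.6, -1.1, -0.2]
width: 58.4
clock: 44.48
tool_pos: [600.8, -153.9, 79.5]
orientation: [1.0, 0.0, 0.001, 0.0]
contact_force: [-1.5, 0.0, 5.5]
width: 26.8
clock: 45.73
tool_pos: [600.7, -153.8, 164.4]
orientation: [1.0, 0.0, 0.001, 0.0]
contact_force: [-0.8, 0.7, -7.7]
width: 26.5
```

```bash
python3 -m inch '[[[0.03,-1,0],0],[[0.03,-1,0],0],[[0.03,-1,0],0],[[0.03,-1,0],0],[[0.03,-1,0],0],[[0.03,-1,0],0],[[0.03,-1,0],0],[[0.03,-1,0],0],[[0.03,-1,0],0],[[0.03,-1,0],0],[[0.03,-1,0],0],[[0.03,-1,0],0],[[0.03,-1,0],0],[[0.03,-1,0],0],[[0.03,-1,0],0],[[0.03,-1,0],0],[[0.02,-1,0],0],[[0,-1,0],0],[[0,-0.9,0],0],[[0,0,0],0]]'
python3 -m inch '[[[0,0,-1.5],0],[[0,0,-1.5],0],[[0,0,-1.5],0],[[0,0,-1.5],0],[[0,0,-1.5],0],[[0,0,-1],0],[[0,0,-1],0],[[0,0,-0.5],0],[[0,0,-0.5],0],[[0,0,0],0],[[0,0,0],0],[[0,0,0],0]]'
python3 -m inch '[[[0,0,-0.2],0],[[0,0,-0.2],0],[[0,0,0],0],[[0,0,0],0]]'
```

```text
clock: 47.4
tool_pos: [605.1, -345.1, 163.2]
orientation: [1.0, -0.001, 0.0, 0.001]
contact_force: [-0.3, -0.5, -7.3]
width: 26.4
clock: 48.4
tool_pos: [605.7, -343.0, 59.2]
orientation: [1.0, 0.0, 0.001, 0.0]
contact_force: [-0.2, 0.6, -7.3]
width: 26.5
clock: 48.73
tool_pos: [605.6, -342.9, 55.1]
orientation: [1.0, 0.0, 0.001, 0.0]
contact_force: [-0.1, -0.3, -4.3]
width: 26.3
```

```bash
python3 -m inch '[[[0,0,-0.1],0],[[0,0,-0.1],0],[[0,0,0],0],[[0,0,0],0]]'
python3 -m inch '[[[0,0,0],0],[[0,0,0],0],[[0,0,0],0],[[0,0,0],0],[[0,0,0],0],[[0,0,0],0]]' 80
python3 -m inch '[[[0,0,1],0],[[0,0,2],0],[[0,0,3],0],[[0,0,3],0],[[0,0,2],0],[[0,0,1],0],[[0,0,0],0],[[0,0,0],0]]'
python3 - <<'E'
from h import *
cal=calibration("wrist"); snap("wrist","w9")
for q,z in dict(weight_knob=66,weight_foot=4,coaster=4,pan_grip=30).items():
    for r in pinpoint("wrist",q)[:2]: print(q,round(r["p"],2),np.round(r["at"]),at_z("wrist",r["at"],z,cal))
E
```

```text
clock: 49.07
tool_pos: [606.3, -342.7, 54.8]
orientation: [1.0, 0.0, 0.002, 0.001]
contact_force: [-0.2, 2.5, 4.7]
width: 26.4
clock: 49.57
tool_pos: [605.2, -342.9, 52.3]
orientation: [1.0, 0.0, 0.0, 0.0]
contact_force: [-0.2, -0.7, 1.2]
width: 58.8
clock: 50.23
tool_pos: [605.0, -342.5, 172.2]
orientation: [1.0, 0.0, -0.0, 0.0]
contact_force: [-0.1, 0.2, -0.9]
width: 58.3
weight_knob 0.64 [311. 235.] [ 604.9 -331.9   66. ]
coaster 0.55 [ 59. 244.] [578.7 -94.5   4. ]
```

View pics/w9.png

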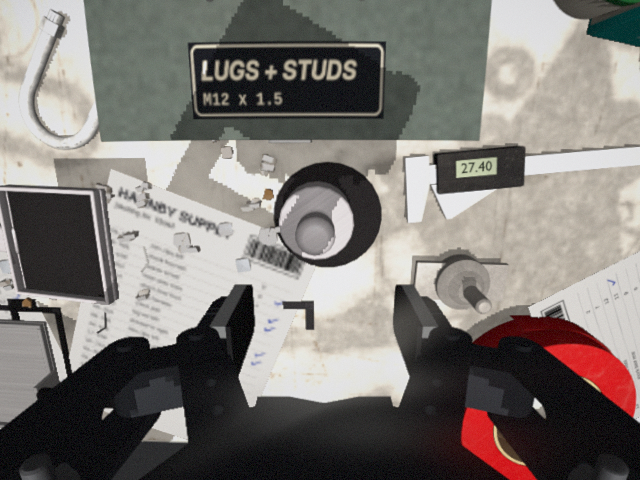

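The weight stands upright on the coaster: body centre (316,224) and knob (315,236), about 9 mm off the coaster centre. Lever pad is up again. Next I go to the pan handle.

```bash
python3 -m inch '[[[-0.88,1.2,0],4.4],[[-0.88,1.2,0],4.4],[[-0.88,1.2,0],4.4],[[-0.88,1.2,0],4.4],[[-0.88,1.2,0],4.4],[[-0.88,1.2,0],4.4],[[-0.88,1.2,0],4.4],[[-0.88,1.2,0],4.4],[[-0.88,1.2,0],4.4],[[-0.88,1.2,0],4.4],[[-0.88,1.2,0],4.4],[[-0.88,1.2,0],4.4],[[-0.88,1.2,0],4.4],[[-0.88,1.2,0],4.4],[[-0.88,1.2,0],4.4],[[-0.88,1.2,0],4.4],[[-0.88,1.2,0],4.4],[[-0.88,1.2,0],4.4],[[-0.88,1.2,0],4.4],[[-0.88,1.2,0],4.4]]' 40
python3 -m inch '[[[0,0,0],0],[[0,0,0],0],[[0,0,0],0]]'
python3 - <<'E'
from h import *
cal=calibration("wrist"); snap("wrist","w10")
for q,z in dict(pan_grip=30).items():
    for r in pinpoint("wrist",q)[:2]: print(q,round(r["p"],2),np.round(r["at"]),at_z("wrist",r["at"],z,cal))
snap("top","t10")
for q,z in dict(pan_grip=30,pan_centre=4,weight_knob=66,weight_foot=4,coaster=4,lever_pad=68,lid_front=89).items():
    for r in pinpoint("top",q)[:2]: print(q,round(r["p"],2),np.round(r["at"]),at_z("top",r["at"],z))
E
```

```text
clock: 52.15
tool_pos: [428.4, -102.0, 171.7]
orientation: [0.718, 0.696, -0.0, -0.001]
contact_force: [-0.7, 0.0, 0.4]
width: 72.0
clock: 52.4
tool_pos: [429.8, -103.1, 172.3]
orientation: [0.72, 0.694, 0.0, 0.0]
contact_force: [-0.8, 0.0, -0.2]
width: 71.8
pan_grip 0.86 [325. 228.] [ 430.5 -105.3   30. ]
pan_centre 0.96 [218. 306.] [434.9  76.4   4. ]
weight_knob 0.62 [437. 207.] [ 614.1 -333.4   66. ]
weight_foot 0.92 [433. 211.] [ 614.5 -337.8    4. ]
coaster 0.94 [437. 214.] [ 609.4 -344.6    4. ]
lever_pad 0.66 [336. 214.] [ 603.8 -150.4   68. ]
lid_front 0.77 [199. 252.] [534.2  93.2  89. ]
```

```bash
python3 -m inch '[[[0,0,-2],0],[[0,0,-2],0],[[0,0,-2],0],[[0,0,-2],0],[[0,0,-2],0],[[0,0,-2],0],[[0,0,-2],0],[[0,0,-1],0],[[0,0,-0.9],0],[[0,0,0],0],[[0,0,0],0]]' 40
python3 -m inch '[[[0,0,0],0],[[0,0,0],0],[[0,0,0],0],[[0,0,0],0],[[0,0,0],0],[[0,0,0],0],[[0,0,0],0],[[0,0,0],0],[[0,0,0],0],[[0,0,0],0],[[0,0,0],0]]' 255 40
python3 -m inch '[[[0,-0.2,0],0],[[0,-0.5,0],0],[[0.02,-0.7,0],0.06],[[0.02,-0.7,0],0.06],[[0.02,-0.7,0],0.06],[[0.02,-0.7,0],0.06],[[0.02,-0.7,0],0.06],[[0.02,-0.7,0],0.06],[[0.02,-0.7,0],0.06],[[0.02,-0.7,0],0.06],[[0.02,-0.7,0],0.06],[[0.02,-0.7,0],0.06],[[0.02,-0.7,0],0.06],[[0.02,-0.7,0],0.06],[[0.02,-0.7,0],0.06],[[0.02,-0.7,0],0.06],[[0.02,-0.7,0],0.06],[[0.02,-0.7,0],0.06],[[0.02,-0.7,0],0.06],[[0.02,-0.7,0],0.06]]'
python3 -m inch '[[[0.02,-0.7,0],0.06],[[0.02,-0.7,0],0.06],[[0.02,-0.7,0],0.06],[[0.02,-0.7,0],0.06],[[0.02,-0.7,0],0.06],[[0.02,-0.7,0],0.06],[[0.02,-0.7,0],0.06],[[0.02,-0.7,0],0.06],[[0.02,-0.7,0],0.06],[[0.02,-0.7,0],0.06],[[0.02,-0.7,0],0.06],[[0.02,-0.7,0],0.06],[[0.02,-0.7,0],0.06],[[0.02,-0.7,0],0.06],[[0.02,-0.7,0],0.06],[[0.02,-0.7,0],0.06],[[0.02,-0.6,0],0.06],[[0,-0.4,0],0],[[0,0,0],0],[[0,0,0],0]]'
```

```text
clock: 53.82
tool_pos: [429.3, -102.7, 13.3]
orientation: [0.719, 0.695, -0.0, -0.0]
contact_force: [0.2, -0.6, 0.4]
width: 72.2
clock: 54.73
tool_pos: [429.7, -102.8, 13.9]
orientation: [0.719, 0.695, 0.0, 0.001]
contact_force: [0.6, 0.2, 5.1]
width: 15.1
clock: 56.4
tool_pos: [432.4, -234.4, 13.9]
orientation: [0.713, 0.701, 0.001, -0.001]
contact_force: [-0.1, 7.3, 7.9]
width: 15.2
clock: 58.07
tool_pos: [436.0, -357.0, 13.9]
orientation: [0.707, 0.708, 0.0, -0.001]
contact_force: [-0.2, 3.3, 6.7]
width: 14.9
```

Release, rise, and check.

```bash
python3 -m inch '[[[0,0,0],0],[[0,0,0],0],[[0,0,0],0],[[0,0,0],0],[[0,0,0],0],[[0,0,0],0],[[0,0,0],0],[[0,0,0],0],[[0,0,2],0],[[0,0,3],0],[[0,0,3],0],[[0,0,3],0],[[0,0,3],0],[[0,0,3],0],[[0,-1,2],0],[[0,-1,0],0],[[0,0,0],0],[[0,0,0],0]]' 40
python3 -m inch '[[[-1,-2,0.5],0],[[-1,-2,0.5],0],[[-1,-2,0.5],0],[[-1,-2,0.5],0],[[-1,-2,0.5],0],[[-1,-2,0.5],0],[[0,0,0],0],[[0,0,0],0]]'
python3 - <<'E'
from h import *
snap("top","t11");im=cv2.imread("pics/t11.png")[165:360,135:465]
cv2.imwrite("pics/t11c.png",cv2.resize(im,None,fx=2.4,fy=2.4,interpolation=cv2.INTER_CUBIC))
for q,z in dict(pan_centre=4,pan_grip=30,weight_knob=66,weight_foot=4,coaster=4).items():
    for r in pinpoint("top",q)[:2]: print(q,round(r["p"],2),np.round(r["at"]),at_z("top",r["at"],z))
E
```

```text
clock: 59.57
tool_pos: [435.5, -377.4, 202.1]
orientation: [0.707, 0.708, 0.0, -0.001]
contact_force: [-0.7, 0.9, -0.2]
width: 72.2
clock: 60.23
tool_pos: [375.4, -497.4, 231.3]
orientation: [0.707, 0.707, 0.001, -0.002]
contact_force: [0.9, -0.3, -0.1]
width: 71.8
pan_centre 0.62 [353. 304.] [ 437.7 -182.8    4. ]
pan_centre 0.17 [436. 213.] [ 610.2 -342.     4. ]
pan_grip 0.95 [450. 307.] [ 432.9 -361.4   30. ]
pan_grip 0.29 [350. 302.] [ 442.7 -176.1   30. ]
weight_knob 0.81 [439. 209.] [ 611.9 -336.9   66. ]
weight_foot 0.85 [433. 212.] [ 611.8 -337.6    4. ]
coaster 0.9 [434. 214.] [ 609.1 -338.9    4. ]
coaster 0.19 [348. 304.] [ 438.1 -173.1    4. ]
```

View pics/t11c.png

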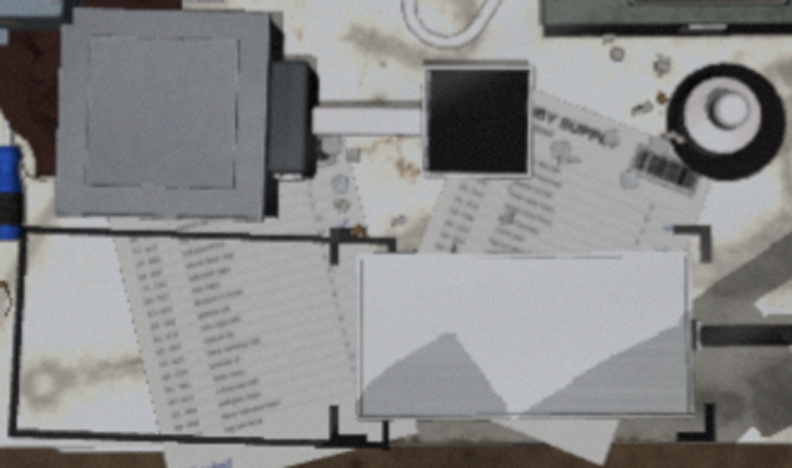

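Pan (crop 358–693 × 250–417) is centred in the tapes (330–714 × 228–440), the lid is shut, and the weight stands inside the coaster. Handing in.

```bash
python3 -c "
from station import *
print(hand_in(), get_state()['clock'])"
```

```text
the job is handed in; nothing more can be done
the job is handed in; nothing more can be done
```

I finished every step of the task and handed it in at about 60 s of the 210 s. No verdict was reported.

1. **Pan to the bin:** I slid it by its handle into the ruled rectangle and let go. It lay about 5 mm off centre, parallel to the lines.
2. **Lid up:** the weight stood on the lever pad and held the lid up.
3. **Bearings:** three were present (two large, one small), and all went into the bin. The wrist picture showed all three inside and the pan empty.
4. **Put back:** I stood the weight on its coaster, which closed the lid. Then I slid the pan back into its parking outline and moved the arm clear.

The last top picture and network readings showed:
- **Pan:** about 3 mm off the parking centre and straight.
- **Lid:** shut, with the lever pad up.
- **Weight:** upright on the coaster. The wrist view put it about 9 mm off centre and the top readings 3–9 mm; both are well within 30 mm.
- **Other things:** I did not measure the loose tools, but the arm met nothing unexpected.

I did not look into the bin again after the lid closed. No check failed.

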